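Nudge the large reference sphere into its three-ball nest

TASK

Take the larger of the two white spheres from its stand, set it down in the dip at the near end of the checking station's two rails and let go of it. Then, with closed fingertips, push it up the rails and under the measuring head until it drops into the nest and rests on all three seat balls. Do not touch the measuring head, and leave the smaller sphere where it is.

Things in the scene. Friction and masses are not known exactly. Their poses are not given: they have to be found in the camera images.
- ball_large_center (a point): Centre of the larger, glossy white sphere, 64 mm in diameter, about 0.35 kg, polished and slippery (friction about 0.2: grip it with 25 to 50 N). It starts on one of the two rings of the stand, centre 48 mm above the worktop. It rolls, so only the position of this point means anything.
- ball_small_center (a point): Centre of the smaller white sphere, 48 mm in diameter, a bystander on the other ring of the stand, centre 38 mm above the worktop.
- stand: Fixed grey stand 200 x 75 mm, 10 mm thick, for two spheres. Origin under its centre on the worktop; x along its length, z up. Low rings (41 mm outer diameter, top 19.5 mm above the worktop) are centred at x = -60 and x = +60 mm; which ring holds which sphere varies.
- station: Fixed sphere checking station: aluminium plate 92 mm wide, 12 mm thick. Origin on the worktop straight under the nest; x points from the dip along the rails to the nest, z up; plate from x = -185 to +98 mm. Low cheeks (top z = 72 mm) beside the nest at y = +/-38 to 43 mm, x = -45 to +35 mm.
- dip (a point): Sphere centre when it rests in the dip (station x = -142.4, y = 0, z = 46.8 mm); axes as the station's. Two steel rails, 8 mm thick, at y = +/-22 mm, nothing between them: centre lines from x = -172 mm (z = 27) down to x = -145 (z = 17.5), then rising steadily to x = -21 (z = 37.5). Open above. Let go of on the rise, the sphere rolls back to this dip.
- nest (a point): Where the sphere's centre is when it sits in the nest on all three seat balls (station x = 0, y = 0, z = 62.6 mm); axes as the station's.
- seat_a: Seat ball of the nest, fixed, steel, 16 mm in diameter; origin at its centre, station x = +29, y = 0, z = 35 mm: the far one.
- seat_b: Seat ball like seat_a at station x = -14.5, y = +25.1, z = 35 mm.
- seat_c: Seat ball like seat_a at station x = -14.5, y = -25.1, z = 35 mm.
- head: Grey box-shaped measuring head over the nest, fixed on a column behind it; not to be touched. Origin and axes are the station's. Box from x = -56 to +56, y = -40 to +40, z = 113 to 208 mm; a lens barrel of 28 mm diameter reaches down to z = 106 mm over the nest; column at x = 61 to 91 mm.
- monitor: Fixed computer monitor seen from its edge, lengthways between stand and station; origin under its foot on the worktop. Its screen fills x = 0.45 to 0.97, y = -0.09 to -0.03, z = 0.13 to 0.45 m (world): carry the sphere round its near edge, not through it.
- ball_large: The larger sphere itself (see ball_large_center). Its origin lies on its surface and turns as it rolls, so do not use it to find the sphere.
- crest (a point): Sphere centre at the top of the rails (station x = -14.5, z = 66 mm), from where it drops 4 mm into the nest by itself; axes as the station's. Pushing it up to here from behind, at its mid height or up to 10 mm lower, needs only a few newtons; pushed above mid height it may jam on the rails.
- head_edge (a point): Middle of the head's lower front edge (station x = -56, z = 113 mm). An upright gripper would strike the head before its fingertips bring the sphere to the crest: lean the tool back towards the dip by 35 to 45 degrees so that the fingertips reach forward under this edge.
Things that resemble listed ones, but are neither listed nor needed, are in the scene too. Leave any purple or red look-alike of the ball_large alone.

How it is judged:
By the outcome, as a careful person would: the job done as asked, in the order asked, and still so for the second after the job is handed in, with the robot touching nothing.
It also fails if it takes over 72 s, if anything falls off the work surface, if the arm or the gripper's body presses on something with over 40 N, if the wrist force passes 120 N, or if a joint passes its speed limit or range.

ROBOT

A 6-joint arm with a two-finger parallel gripper is mounted at the origin on the work surface; the furniture and walls round the work are solid. World frame = base frame: x ahead of the robot, y to its left, z up, the work surface at z = 0. Lengths are in m, angles in rad, forces in N, time in s.
With the tool pointing down it reaches from about 0.425 to 1.125 m from the base axis. Payload 14.9 kg.
Tool frame: the origin (TCP) lies midway between the tips of the shut fingers; the grasp point (between the pads) lies 19 mm behind it; z points along the fingers, y is the line along which they close (so a half turn about z gives the same grasp; the last joint's range is limited). The gripper opens to 91 mm and grips with 3 to 60 N. Pads are 32 mm wide; open, the fingers measure 118 mm over their backs; the gripper's body (76 mm by 178 mm) begins 60 mm behind the grasp point.
Start: joints at [-1.283, 0.379, 1.734, -0, 1.028, -0.033], TCP at [0.221, -0.664, 0.214] pointing down, gripper open.
Joint ranges: [-2.77, 2.77], [-0.74, 2.19], [0, 2.66], [-1.06, 4.2], [0.31, 2.87], [-3.08, 3.08]. Speed limits (rad/s): [1.89, 1.89, 2.39, 3.14, 3.14, 3.14].

INTERFACE

Orientations are given as [roll, pitch, yaw] about the fixed x, y, z axes, in that order (R = Rz(yaw) Ry(pitch) Rx(roll)).
In Python, from cell import ctrl gives the robot as it stands. The module is installed in compiled form; this text tells all that it offers.
- The arm moves only by the tool servo_tool, never from a script. Its argument "series" is text: rows parted by semicolons, each of 5 numbers parted by spaces: the opening, from -1 (shut) to 1 (fully open), then the shift along the tool's x, y, z in mm, then the turn about the tool's z in degrees. In form: fingers x y z yaw; .... A call has 1 to 20 rows; each row shifts and turns the commanded pose from where the row before left it, along the tool's axes as they then stand; what a row does not reach is not made up. A row lasts 1/8 s, in which the tool goes at most 62.5 mm and 10.7 degrees, less where a joint would pass 70% of its speed; a pose out of reach is approached as far as the arm can. A call with a gripper value outside its range is refused whole. The fingers move at their own pace and stop on an object; the grip force is fixed at half the most. Time passes only in rows, so rows that do not move let the fingers close. It gives the time, the measured TCP pose, the force, the opening and the grip force at its end, in the units of the state.
- ctrl.observe(): the state, without advancing time (a new reading comes with each control period).
- ctrl.get_image(name): name is "scene" or "top" or "wrist"; returns (picture, depth): 420x560x3 uint8, blue, green, red; 420x560 float32, m along the optical axis (not along the pixel's ray), 0 where there is no reading.
- ctrl.camera_info(name): a dict with "K" (3x3 intrinsics, pixels), "eye" and "orientation" of the camera in the world; the wrist camera has in their place "T_tool_cam" (4x4, takes a point from camera to tool coordinates, whose origin is the TCP and whose axes are the flange's). Camera axes: x right, y up, looking along -z (the intrinsics and any distortion apply to the point x, -y, -z); pixel columns grow to the right and rows downward; lengths in m; the calibration is good to about 2 mm. A picture is of the moment at which its call begins: read the wrist's pose just before it. camera_info takes no time and is no camera call.
- ctrl.sign_off(): hands the job in; it is judged then, once.
Trained networks look in the newest picture that a camera, given by its name, has taken for a name from the list of things; names that differ only in an ending like _2 or _b are one class to them, and where a whole thing is asked for, a point or a joint stands for the part that bears it (a point fixed in the world has none). Each returns a list of dicts, best first, with "confidence" (0 to 1); they miss things now and then, are a little off and sometimes report something else, mostly with a low value. They report only what shows in the picture. A call takes as long as a camera call. They do not tell look-alikes from the thing itself.
- ctrl.boxes_of(camera, thing): "point" ([column, row] in pixels, amid what is visible of it).
- ctrl.masks_of(camera, thing): "region" (420x560 bool, what is visible of it) and "point" ([column, row] in pixels, amid what is visible of it).
- ctrl.landmark_of(camera, thing): "point" ([column, row] in pixels: a listed point, or the origin of a listed thing).
The state is a dict: "clock": time; "qpos": joint angles; "qvel": joint speeds; "joint_torque": joint torques, N m; "position": TCP position; "eef_rot": TCP orientation; "wrist_force": force on the tool from outside, world axes, zero at the start; "wrist_torque": the same for the moment, N m; "gripper_width": finger opening in m; "grip_force": force on a finger pad.
Only numpy, scipy, OpenCV 4.12 (cv2) and the standard library are available. Lean on these libraries where they do the work, as an engineer would, in place of code of your own. Each camera call takes 0.05 s, during which the arm holds its last target. There are 200 camera calls.

## Working session

There is one attempt and no reset: what is moved stays moved. The work goes in short steps, Python scripts to look and compute and a tool call to move; the robot and the scene stay as the last step left them, time stands still between calls to the robot, and variables do not carry over. Pictures are saved under pics/ and viewed, at most 10 in all, crops included, and the job is handed in when it is done.

Besides the shell and the picture viewer there is one more tool, called after ">>>" as name(argument=value, ...), one argument or row to a line, values as JSON. servo_tool: Moves the arm, as the interface text tells. Its arguments: {"type":"object","properties":{"series":{"type":"string"}},"required":["series"]}

```bash
mkdir -p pics; cat > h.py <<'E'
import numpy as np, cv2
from scipy.spatial.transform import Rotation as R
from cell import ctrl
def rot(o):
    o=np.array(o,float)
    if o.shape==(3,3): return o
    return R.from_euler('xyz',o).as_matrix() if o.size==3 else R.from_quat(o).as_matrix()
def campose(n,st=None):
    i=ctrl.camera_info(n)
    if 'eye' in i: return np.array(i['K']),rot(i['orientation']),np.array(i['eye'])
    T=np.array(i['T_tool_cam']); Rt=rot(st['eef_rot'])
    return np.array(i['K']),Rt@T[:3,:3],Rt@T[:3,3]+np.array(st['position'])
def ray(n,p,st=None):
    K,Rc,e=campose(n,st); d=np.array([(p[0]-K[0,2])/K[0,0],-(p[1]-K[1,2])/K[1,1],-1.])
    return e,Rc@d
def atz(n,p,z,st=None):
    e,d=ray(n,p,st); return e+d*(z-e[2])/d[2]
def proj(n,P,st=None):
    K,Rc,e=campose(n,st); c=Rc.T@(np.array(P)-e); return np.array([K[0,2]+K[0,0]*c[0]/-c[2],K[1,2]-K[1,1]*c[1]/-c[2]])
E
python3 - <<'E'
from h import *
print(ctrl.observe())
for n in ('scene','top','wrist'):
    print(n,ctrl.camera_info(n))
ims=[]
for n in ('scene','top'):
    im,d=ctrl.get_image(n); cv2.imwrite(f'pics/{n}0.png',im); np.save(f'{n}d.npy',d)
    for t in ('ball_large_center','ball_small_center','stand','station','dip','nest','crest','head_edge','seat_a','head'):
        for r in ctrl.landmark_of(n,t)[:3]: 
            print(n,t,np.round(r['point'],1),round(r['confidence'],2))
E
```

```text
{'clock': 0.0, 'qpos': array([-1.28330442e+00,  3.79386837e-01,  1.73477398e+00,  2.88341055e-06,
        1.02847926e+00, -3.33013254e-02]), 'qvel': array([ 1.22309573e-03, -4.01755011e-04, -9.10647262e-04,  1.49400848e-03,
       -1.66869656e-05, -7.22690198e-04]), 'joint_torque': array([ 2.79983680e-03, -7.63722324e+01, -4.34369946e+01,  6.51510805e-02,
        4.25855792e-02, -1.25180804e-04]), 'position': array([ 0.22060845, -0.6639215 ,  0.21330681]), 'eef_rot': array([-3.14054589e+00, -3.73408323e-05,  3.20791727e-01]), 'wrist_force': array([-0.37726368,  0.06018335,  1.02133179]), 'wrist_torque': array([-0.07986666,  0.00616344,  0.00812974]), 'grip_force': 0.0, 'gripper_width': 0.09111100119098794}
scene {'K': array([[488.89981927,   0.        , 280.64425142],
       [  0.        , 488.89981927, 207.53592069],
       [  0.        ,   0.        ,   1.        ]]), 'eye': array([-0.12912947, -0.87830481,  0.92319253]), 'orientation': array([ 0.91786205, -0.00580757, -0.62165867])}
top {'K': array([[523.78866957,   0.        , 287.17002663],
       [  0.        , 523.78866957, 21
[... 675 characters left out ...]
00,
         1.00000000e+00]])}
scene ball_large_center [181.3 205.5] 0.86
scene ball_large_center [218.5 197.6] 0.85
scene ball_large_center [237.8 219. ] 0.66
scene stand [233.6 201.6] 0.81
scene station [363.  253.1] 0.57
scene nest [219.7 205.9] 0.33
scene head_edge [218.6 201.2] 0.73
top ball_large_center [252.5 264.1] 0.76
top ball_large_center [201.7 321.6] 0.65
top ball_large_center [209.6 271.5] 0.63
top ball_small_center [191.7 234.6] 0.63
top ball_small_center [350.6 169.4] 0.58
top stand [200.1 261.2] 0.93
top station [347.8 180.1] 0.75
top station [354.9 169.2] 0.74
top station [185.9 235.7] 0.62
top dip [191.4 233. ] 0.27
top nest [352.2 171.7] 0.96
top crest [350.3 175.4] 0.89
```

View pics/scene0.png

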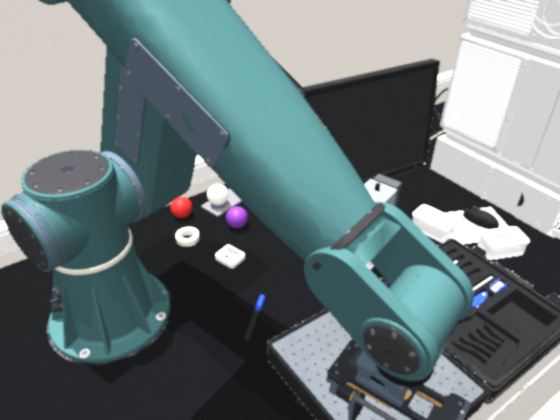

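View pics/top0.png

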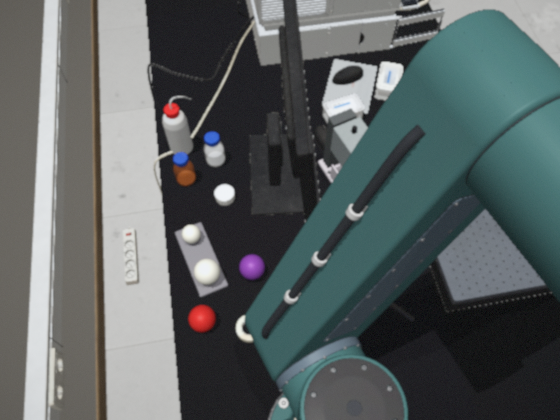

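The scene picture shows the arm over most of the view, with a red ball at (181,207), a white one on the stand at (218,195) and a purple one at (237,218). In the top picture the stand is at (200,260), with the small white sphere at (191,234) and the large one at (207,271). The red ball is at (202,319) and the purple one at (252,267). The station is partly hidden behind the arm near (345,150). The larger white sphere at top (207,271) fits the description.

```bash
python3 - <<'E'
from h import *
im=cv2.imread('pics/top0.png'); d=np.load('topd.npy')
K,Rc,e=campose('top')
v,u=np.mgrid[:420,:560]
P=np.stack([(u-K[0,2])/K[0,0]*d,-(v-K[1,2])/K[1,1]*d,-d],-1)@Rc.T+e
from scipy.optimize import least_squares
for (c,r,rad) in ((207,271,.032),(191,234,.024),(252,267,.032),(202,319,.032)):
    m=(np.hypot(u-c,v-r)<9)&(d>0)
    p=P[m]; f=least_squares(lambda x:np.linalg.norm(p-x[:3],axis=1)-x[3],list(p.mean(0)-[0,0,rad])+[rad],loss='soft_l1',f_scale=.002)
    print((c,r),f.x.round(4),atz('top',(c,r),.048 if rad>.03 else .038).round(4))
# region of station: points with height
for c,r in ((200,260),(183,236),(200,225),(226,283),(203,296)): print('stand corner',c,r,P[r,c].round(3),atz('top',(c,r),.01).round(4))
for c,r in ((352,128),(366,135),(345,165),(330,168),(340,135),(322,135),(325,180)): print(c,r,P[r,c].round(3))
big=cv2.resize(np.hstack([im[210:330,160:290],]),None,fx=4,fy=4,interpolation=cv2.INTER_CUBIC)
big2=cv2.resize(im[90:210,300:430],None,fx=4,fy=4,interpolation=cv2.INTER_CUBIC)
o=np.hstack([big,big2]);cv2.imwrite('pics/crop0.png',cv2.resize(o,None,fx=.76,fy=.76))
E
```

```text
(207, 271) [0.4252 0.2207 0.0525 0.0275] [0.4275 0.2208 0.048 ]
(191, 234) [0.544  0.25   0.0392 0.0234] [0.5427 0.2504 0.038 ]
(252, 267) [0.4249 0.109  0.0366 0.0281] [0.4178 0.1093 0.048 ]
(202, 319) [0.3139 0.2464 0.0373 0.0273] [0.3075 0.2464 0.048 ]
stand corner 200 260 [0.478 0.238 0.01 ] [0.4782 0.2377 0.01  ]
stand corner 183 236 [0.535 0.27  0.049] [0.5555 0.2744 0.01  ]
stand corner 200 225 [0.579 0.226 0.012] [0.5803 0.2266 0.01  ]
stand corner 226 283 [0.402 0.18  0.013] [0.4029 0.18   0.01  ]
stand corner 203 296 [0.382 0.242 0.002] [0.379  0.2409 0.01  ]
352 128 [ 0.665 -0.188  0.226]
366 135 [ 0.247 -0.032  0.766]
345 165 [ 0.243 -0.011  0.716]
330 168 [ 0.694 -0.158  0.014]
340 135 [ 0.662 -0.159  0.208]
322 135 [ 0.801 -0.157  0.031]
325 180 [ 0.665 -0.137  0.001]
```

View pics/crop0.png

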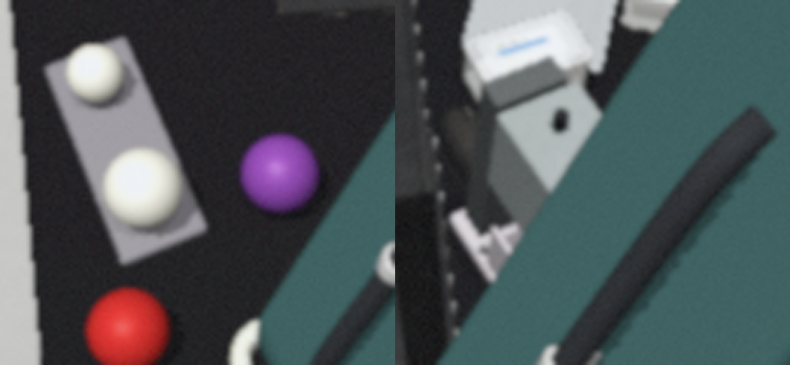

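The crop confirms it: the larger white sphere is on the lower-left ring, with the small sphere, the purple ball and the red ball well clear of it. The station's head is half hidden by the arm. I'll raise the arm and swing it over the monitor so I can see the station.

>>> servo_tool(
  series="1 0 0 -50 0;1 0 0 -50 0;1 0 0 -50 0;1 0 0 -50 0;1 0 0 -50 0;1 0 0 -50 0;1 0 0 -50 0;1 0 0 -40 0;1 50 -23 0 0;1 50 -23 0 0;1 50 -23 0 0;1 50 -23 0 0;1 50 -23 0 0;1 50 -23 0 0;1 50 -23 0 0;1 50 -23 0 0;1 50 -23 0 0",
)

```text
clock: 3.22
position: [0.5836, -0.3245, 0.604]
eef_rot: [3.141, -0.0, 0.321]
wrist_force: [0.2, -0.9, -0.1]
gripper_width: 0.0909
grip_force: 0.0
```

```bash
python3 - <<'E'
from h import *
s=ctrl.observe();print({k:np.round(s[k],4) for k in('clock','qpos','position','eef_rot')})
for t in ('nest',): print(atz('top',(352.2,171.7),.0626), atz('top',(350.3,175.4),.066))
E
```

```text
{'clock': np.float64(3.225), 'qpos': array([-0.5423,  0.1128,  1.3773, -0.    ,  1.6513,  0.7076]), 'position': array([ 0.5836, -0.3245,  0.604 ]), 'eef_rot': array([ 3.1414e+00, -1.0000e-04,  3.2080e-01])}
[ 0.64064307 -0.20317721  0.0626    ] [ 0.62775299 -0.19416367  0.066     ]
```

```bash
python3 - <<'E'
from h import *
s=ctrl.observe()
for n in ('wrist','scene'):
    im,d=ctrl.get_image(n); cv2.imwrite(f'pics/{n}1.png',im); np.save(f'{n}d1.npy',d)
    for t,z in (('station',0),('dip',.0468),('nest',.0626),('crest',.066),('seat_a',.035),('seat_b',.035),('seat_c',.035),('head_edge',.113)):
        for r in ctrl.landmark_of(n,t)[:3]: 
            print(n,t,np.round(r['point'],1),round(r['confidence'],2),atz(n,r['point'],z,s).round(4))
E
```

```text
wrist station [242.4 106.7] 0.86 [ 0.6438 -0.2049  0.    ]
wrist dip [237.1 166.2] 0.84 [ 0.5184 -0.2355  0.0468]
wrist crest [235.9 168.4] 0.39 [ 0.5165 -0.2361  0.066 ]
wrist head_edge [232.4 132.5] 0.56 [ 0.5922 -0.2141  0.113 ]
scene station [364.3 249.9] 0.9 [ 0.6558 -0.1935  0.    ]
scene dip [334.7 272. ] 0.97 [ 0.498  -0.2455  0.0468]
scene dip [247.7 180. ] 0.39 [0.5407 0.2279 0.0468]
scene nest [363.7 239.6] 0.73 [ 0.6295 -0.2091  0.0626]
scene crest [360.1 238.8] 0.91 [ 0.6209 -0.2038  0.066 ]
scene crest [364.5 238.4] 0.21 [ 0.6316 -0.2094  0.066 ]
scene head_edge [356.8 234.4] 0.8 [ 0.5846 -0.2234  0.113 ]
scene head_edge [219.  204.7] 0.65 [0.3608 0.088  0.113 ]
```

View pics/wrist1.png

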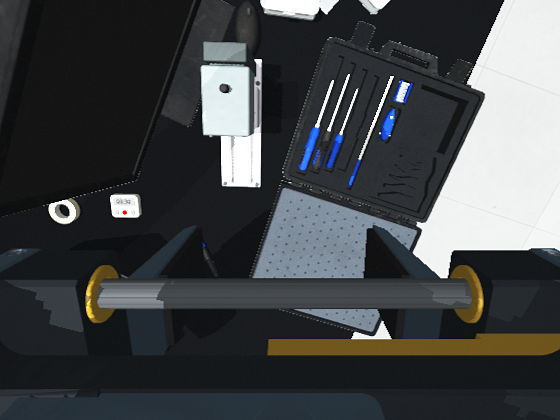

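The wrist picture shows the station: white plate with its near-end corners at about (222,187) and (261,187), right edge up to (263,60), and the head over it at (228,95). The monitor is at the left and the tool case at the right.

```bash
python3 - <<'E'
from h import *
s=ctrl.observe(); im=cv2.imread('pics/wrist1.png'); d=np.load('wristd1.npy')
K,Rc,e=campose('wrist',s)
g=cv2.cvtColor(im,cv2.COLOR_BGR2GRAY).astype(float)
# right edge of plate rows 70..180; near edge; left edge rows 140..182
def line(pts): 
    pts=np.array(pts);c=pts.mean(0);u,sv,vt=np.linalg.svd(pts-c);return c,vt[0],sv[1]/len(pts)**.5
def sub(prof,x0):
    k=np.argmax(np.abs(np.diff(prof))); return x0+k+.5
Rr=[(sub(g[r,254:272],254),r) for r in range(142,182)]
Lr=[(sub(g[r,214:230],214),r) for r in range(142,182)]
Nr=[(c,sub(g[178:194,c],178)) for c in range(226,258)]
W={}
for n,p in(('R',Rr),('L',Lr),('N',Nr)):
    w=np.array([atz('wrist',q,.012,s)[:2] for q in p]); c,v,sd=line(w); W[n]=(c,v); print(n,c.round(4),np.degrees(np.arctan2(v[1],v[0])).round(2),'rms',sd.round(5))
def inter(a,b):
    t=np.linalg.solve(np.c_[a[1],-b[1]],b[0]-a[0]); return a[0]+t[0]*a[1]
r,l=inter(W['R'],W['N']),inter(W['L'],W['N']); print('corners',r,l,np.linalg.norm(r-l))
m=(r+l)/2; 
v,u=np.mgrid[:420,:560]
P=np.stack([(u-K[0,2])/K[0,0]*d,-(v-K[1,2])/K[1,1]*d,-d],-1)@Rc.T+e
# head top: z~.208 points
hm=(abs(P[...,2]-.208)<.012)&(u>190)&(u<260)&(v>55)&(v<140)
rect=cv2.minAreaRect(P[hm][:,:2].astype(np.float32)); print('head top',rect, P[hm][:,2].mean())
for a in (14,16,17.,18,19,20):
    a=np.radians(a); print(np.degrees(a).round(1),'nest',m+.185*np.array([np.cos(a),np.sin(a)]))
E
```

```text
R [ 0.5383 -0.2827] -162.75 rms 0.0
L [ 0.5089 -0.1943] -163.52 rms 0.00066
N [ 0.4674 -0.2573] -71.96 rms 0.0004
corners [ 0.48142021 -0.30034701] [ 0.4523474  -0.21106113] 0.09389992598852222
head top ((0.6504685282707214, -0.19993609189987183), (0.12870721518993378, 0.08072850108146667), 16.951780319213867) 0.20648267338282053
14.0 nest [ 0.64638852 -0.21094852]
16.0 nest [ 0.64471722 -0.20471116]
17.0 nest [ 0.64380019 -0.2016153 ]
18.0 nest [ 0.64282926 -0.19853593]
19.0 nest [ 0.64180474 -0.19547396]
20.0 nest [ 0.64072694 -0.19243034]
```

>>> servo_tool(
  series="1 15 -45 0 0;1 15 -45 0 0;1 15 -45 0 0;1 15 -45 0 0;1 15 -45 0 0;1 15 -45 0 0;1 15 -45 0 0;1 15 -45 0 0;1 15 -45 0 0;1 15 -45 0 0;1 -15 -15 50 0;1 -15 -15 50 0;1 -15 -15 50 1.4;1 -15 -15 50 0;1 -15 -15 50 0;1 -15 -15 50 0;1 -15 -15 30 0;1 -18 -11 0 0;1 0 0 0 0",
)

```text
clock: 6.5
position: [0.4304, 0.2225, 0.2754]
eef_rot: [-3.141, -0.002, 0.297]
wrist_force: [0.8, -1.1, 0.9]
gripper_width: 0.0913
grip_force: 0.0
```

```bash
cat >> h.py <<'E'
def fitball(n,guess,rad,st=None):
    """sphere centre from its white blob: contour rays vs. tangent cone"""
    im,d=ctrl.get_image(n); p=proj(n,guess,st); K,Rc,e=campose(n,st)
    v,u=np.mgrid[:420,:560]; w=np.linalg.norm(np.array(guess)-e); R_=K[0,0]*rad/w
    P=np.stack([(u-K[0,2])/K[0,0]*d,-(v-K[1,2])/K[1,1]*d,-d],-1)@Rc.T+e
    m=(np.linalg.norm(P-guess,axis=-1)<rad+.012)&(P[...,2]>guess[2]-.006)&(im.min(-1)>110)&(np.hypot(u-p[0],v-p[1])<R_*1.4)
    q=P[m]
    from scipy.optimize import least_squares
    f=least_squares(lambda x:np.linalg.norm(q-x,axis=1)-rad,guess,loss='soft_l1',f_scale=.002)
    return f.x,m,im
E
python3 - <<'E'
from h import *
s=ctrl.observe();print({k:np.round(s[k],4) for k in('clock','qpos','position','eef_rot')})
for n in('wrist','top'):
    x,m,im=fitball(n,np.array([.4265,.2207,.048]),.032,s); print(n,x.round(4),m.sum())
    c=max(cv2.findContours(m.astype(np.uint8),0,2)[0],key=len); print(cv2.minEnclosingCircle(c),atz(n,cv2.minEnclosingCircle(c)[0],.048,s))
    print([ (np.round(r['point'],1),round(r['confidence'],2),atz(n,r['point'],.048,s).round(4)) for r in ctrl.landmark_of(n,'ball_large_center')[:3]])
    cv2.imwrite(f'pics/{n}2.png',im)
im,d=ctrl.get_image('scene')
cv2.imwrite('pics/scene2.png',im)
for n in('scene','top'):
    for t,z in (('station',0),('dip',.0468),('nest',.0626),('crest',.066),('seat_a',.035),('head_edge',.113)):
        for r in ctrl.landmark_of(n,t)[:2]: print(n,t,np.round(r['point'],1),round(r['confidence'],2),atz(n,r['point'],z,s).round(4))
E
```

```text
{'clock': np.float64(6.5), 'qpos': array([ 0.429 , -0.0504,  2.1177,  0.    ,  1.0728,  1.7023]), 'position': array([0.4304, 0.2225, 0.2754]), 'eef_rot': array([-3.1414e+00, -1.6000e-03,  2.9750e-01])}
wrist [0.425  0.2217 0.046 ] 2058
((283.08056640625, 182.64462280273438), 25.70802879333496) [0.42551895 0.22187309 0.048     ]
[(array([240.5, 255.4]), 0.9, array([0.3157, 0.2471, 0.048 ])), (array([364.9, 208.3]), 0.61, array([0.4243, 0.1132, 0.048 ]))]
top [0.4279 0.2209 0.048 ] 371
((206.2142791748047, 271.21429443359375), 12.505200386047363) [0.42727594 0.22273584 0.048     ]
[(array([204.9, 317.8]), 0.91, array([0.3091, 0.2393, 0.048 ])), (array([206.7, 267.7]), 0.61, array([0.4365, 0.2205, 0.048 ]))]
scene station [362.8 252.3] 0.95 [ 0.6456 -0.1983  0.    ]
scene dip [334.7 272.6] 0.85 [ 0.4966 -0.2472  0.0468]
scene dip [215.5 193.2] 0.27 [0.4213 0.224  0.0468]
scene nest [363.7 239.6] 0.93 [ 0.6295 -0.2091  0.0626]
scene crest [361.1 239.9] 0.81 [ 0.62   -0.2086  0.066 ]
scene seat_a [360.5 241.3] 0.5 [ 0.6418 -0.1878  0.035 ]
scene head_edge [360.2 232.6] 0.96 [ 0.5966 -0.2231  0.113 ]
top station [346.4 181.1] 0.68 [ 0.6516 -0.1968 -0.    ]
top dip [374.8 212.4] 0.58 [ 0.5142 -0.2349  0.0468]
top nest [353.3 169.3] 0.9 [ 0.6478 -0.2081  0.0626]
top nest [209. 272.] 0.38 [0.4175 0.2152 0.0626]
top crest [350.4 175.7] 0.93 [ 0.6268 -0.1942  0.066 ]
top crest [379.  212.6] 0.36 [ 0.5018 -0.2396  0.066 ]
top head_edge [365.5 176.4] 0.81 [ 0.5886 -0.2194  0.113 ]
top head_edge [353.3 168. ] 0.43 [ 0.6199 -0.1946  0.113 ]
```

>>> servo_tool(
  series="1 -4.4 -0.6 47 0;1 0 0 47 0;1 0 0 47 0;1 0 0 47 0;1 0 0 35 0;1 0 0 18 0;1 0 0 5 0;1 0 0 0 0;-1 0 0 0 0;-1 0 0 0 0;-1 0 0 0 0;-1 0 0 0 0;-1 0 0 0 0;-1 0 0 0 0",
)

```text
clock: 9.1
position: [0.4266, 0.2215, 0.0282]
eef_rot: [-3.141, -0.001, 0.296]
wrist_force: [-1.3, 1.7, 5.4]
gripper_width: 0.0627
grip_force: 30.0
```

>>> servo_tool(
  series="-1 0 0 -10 0;-1 0 0 -25 0;-1 0 0 -40 0;-1 0 0 -40 0;-1 0 0 -40 0;-1 0 0 -40 0;-1 0 0 -40 0;-1 13 13 -38 0;-1 13 13 -38 0;-1 13 13 -38 0;-1 13 13 -38 0;-1 13 13 -38 0;-1 13 13 -38 0;-1 13 13 -38 0;-1 13 13 -38 0;-1 0 10 -10 0",
)

```text
clock: 11.1
position: [0.5594, 0.1422, 0.5787]
eef_rot: [3.141, -0.002, 0.296]
wrist_force: [-0.0, 1.2, -4.1]
gripper_width: 0.063
grip_force: 30.0
```

>>> servo_tool(
  series="-1 -8 20 0 0;-1 -17 40 0 0;-1 -17 40 0 0;-1 -17 40 0 0;-1 -17 40 0 0;-1 -17 40 0 0;-1 -17 40 0 0;-1 -17 40 0 0;-1 -17 40 0 0;-1 -8 20 0 0;-1 0 0 0 0",
)

```text
clock: 12.48
position: [0.5179, -0.2469, 0.5756]
eef_rot: [-3.14, 0.001, 0.295]
wrist_force: [0.2, 0.1, -3.0]
gripper_width: 0.063
grip_force: 30.0
```

```bash
python3 - <<'E'
from h import *
s=ctrl.observe();print({k:np.round(s[k],4) for k in('clock','qpos','position','eef_rot','gripper_width')})
im,d=ctrl.get_image('wrist'); cv2.imwrite('pics/wrist3.png',im); np.save('wd3.npy',d)
E
```

```text
{'clock': np.float64(12.475), 'qpos': array([-0.4856, -0.0564,  1.5979,  0.    ,  1.602 ,  0.7907]), 'position': array([ 0.5179, -0.2469,  0.5756]), 'eef_rot': array([-3.1402e+00,  1.3000e-03,  2.9460e-01]), 'gripper_width': np.float64(0.063)}
```

View pics/wrist3.png

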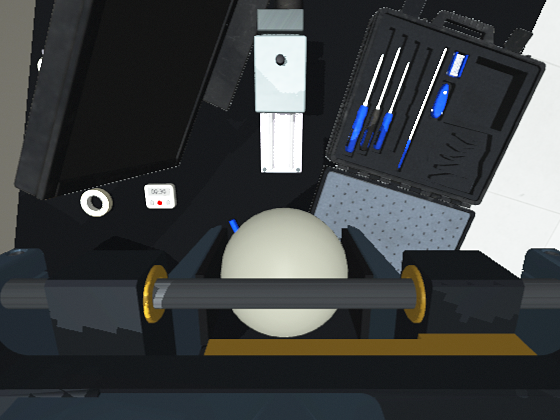

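The ball is held between the fingers at (285,272). The plate's near-end corners are at about (261,172) and (302,172), and the rails show inside it with the head above. I'll re-measure from here.

```bash
python3 - <<'E'
from h import *
s=ctrl.observe(); im=cv2.imread('pics/wrist3.png'); d=np.load('wd3.npy')
g=cv2.cvtColor(im,cv2.COLOR_BGR2GRAY).astype(float)
def edge(p,x0,up):  # subpixel: half level crossing
    lo,hi=p.min(),p.max(); h=(lo+hi)/2; q=p if up else p[::-1]
    k=np.argmax(q>h); x=k-1+(h-q[k-1])/(q[k]-q[k-1]); return x0+(x if up else len(p)-1-x)
Lr=[(edge(g[r,252:264],252,True),r) for r in range(120,168)]
Rr=[(edge(g[r,299:310],299,False),r) for r in range(120,168)]
Nr=[(c,edge(g[166:180,c],166,False)) for c in range(265,299)]
W={}
for n,p in(('R',Rr),('L',Lr),('N',Nr)):
    w=np.array([atz('wrist',q,.012,s)[:2] for q in p]).astype(np.float32)
    vx,vy,x,y=cv2.fitLine(w,cv2.DIST_HUBER,0,.001,.001).ravel(); W[n]=(np.array([x,y]),np.array([vx,vy])); print(n,x,y,np.degrees(np.arctan2(vy,vx)))
def inter(a,b):
    t=np.linalg.solve(np.c_[a[1],-b[1]],b[0]-a[0]); return a[0]+t[0]*a[1]
r,l=inter(W['R'],W['N']),inter(W['L'],W['N']);m=(r+l)/2; print(r,l,np.linalg.norm(r-l),m)
K,Rc,e=campose('wrist',s); v,u=np.mgrid[:420,:560]
P=np.stack([(u-K[0,2])/K[0,0]*d,-(v-K[1,2])/K[1,1]*d,-d],-1)@Rc.T+e
hm=(abs(P[...,2]-.207)<.006)&(u>245)&(u<315)&(v>25)&(v<120)
print('head',cv2.minAreaRect(P[hm][:,:2].astype(np.float32)))
a=np.radians(17); x=np.array([np.cos(a),np.sin(a)])
print('nest',m+.185*x,'dip',m+.0426*x)
for n in ('wrist',):
    for t,z in (('station',0),('dip',.0468),('nest',.0626),('head_edge',.113)):
        for q in ctrl.landmark_of(n,t)[:2]: print(n,t,np.round(q['point'],1),round(q['confidence'],2),atz(n,q['point'],z,s).round(4))
E
```

```text
R 0.54093134 -0.27939346 16.606121
L 0.50845397 -0.19265234 17.288483
N 0.47041753 -0.25793958 -73.30936
[ 0.48211   -0.2969357] [ 0.4557596  -0.20905319] 0.09174792 [ 0.4689348  -0.25299445]
head ((0.6515502333641052, -0.1975666731595993), (0.12308387458324432, 0.08028848469257355), 16.811613082885742)
nest [ 0.64585118 -0.19890568] dip [ 0.50967339 -0.24053941]
wrist dip [279.1 151.5] 0.86 [ 0.5161 -0.2351  0.0468]
wrist head_edge [280.8 112.5] 0.55 [ 0.5931 -0.2166  0.113 ]
```

>>> servo_tool(
  series="-1 -6 -8.5 20 0;-1 0 0 40 0;-1 0 0 40 0;-1 0 0 40 0;-1 0 0 40 0;-1 0 0 40 0;-1 0 0 40 0;-1 0 0 40 0;-1 0 0 40 0;-1 0 0 40 0;-1 0 0 40 0;-1 0 0 30 0;-1 0 0 10 0;-1 0 0 0 0",
)

```text
clock: 14.48
position: [0.5109, -0.2394, 0.1172]
eef_rot: [-3.141, 0.0, 0.297]
wrist_force: [0.6, -0.4, -3.2]
gripper_width: 0.063
grip_force: 30.0
```

```bash
python3 - <<'E'
from h import *
s=ctrl.observe();print({k:np.round(s[k],4) for k in('clock','qpos','position','eef_rot','gripper_width')})
im,d=ctrl.get_image('wrist'); cv2.imwrite('pics/wrist4.png',im)
im,d=ctrl.get_image('scene'); 
cv2.imwrite('pics/scene4.png',cv2.resize(im[170:330,270:480],None,fx=3.5,fy=3.5,interpolation=cv2.INTER_CUBIC))
for t,z in (('dip',.0468),('nest',.0626),('head_edge',.113)):
  for n in('scene','wrist'):
    for q in ctrl.landmark_of(n,t)[:2]: print(n,t,np.round(q['point'],1),round(q['confidence'],2),atz(n,q['point'],z,s).round(4))
E
```

```text
{'clock': np.float64(14.475), 'qpos': array([-0.4796,  0.3079,  2.0503,  0.    ,  0.7836,  0.7944]), 'position': array([ 0.5109, -0.2394,  0.1172]), 'eef_rot': array([-3.1414e+00,  1.0000e-04,  2.9690e-01]), 'gripper_width': np.float64(0.063)}
scene dip [334.7 271.6] 0.9 [ 0.4989 -0.2445  0.0468]
wrist dip [283.5 214.6] 0.86 [ 0.5121 -0.2392  0.0468]
wrist dip [286.4 246.5] 0.53 [ 0.4876 -0.2491  0.0468]
scene nest [363.4 240.4] 0.88 [ 0.6266 -0.211   0.0626]
scene head_edge [357.9 233.3] 0.76 [ 0.5899 -0.2218  0.113 ]
```

View pics/wrist4.png

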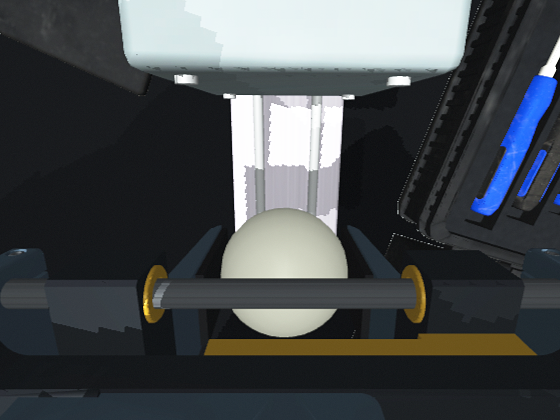

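The ball hangs over the near end. The rails at columns 260 and 315 and the plate edges at 232 and 343 centre on about column 287, so it needs about 2 mm more to the right. The head's front is well ahead, at rows 0–95. Lowering it now.

>>> servo_tool(
  series="-1 0 1.5 20 0;-1 0 0 30 0;-1 0 0 20 0;-1 0 0 8 0;-1 0 0 5 0;-1 0 0 3 0;-1 0 0 0 0;-1 0 0 0 0",
)

```text
clock: 15.88
position: [0.5114, -0.2412, 0.0314]
eef_rot: [3.141, -0.001, 0.296]
wrist_force: [-0.4, 0.4, -2.8]
gripper_width: 0.0627
grip_force: 30.0
```

>>> servo_tool(
  series="-1 0 0 2 0;-1 0 0 1.5 0;-1 0 0 0 0;-1 0 0 0 0",
)

```text
clock: 16.38
position: [0.5111, -0.241, 0.0275]
eef_rot: [-3.141, 0.0, 0.296]
wrist_force: [-0.0, 1.8, 1.0]
gripper_width: 0.0626
grip_force: 30.0
```

>>> servo_tool(
  series="0.6 0 0 0 0;1 0 0 0 0;1 0 0 0 0;1 0 0 0 0;1 0 0 0 0;1 0 0 0 0;1 0 0 -20 0;1 0 0 -40 0;1 0 0 -40 0;1 0 0 -45 0;1 0 0 -45 0;1 0 0 -45 0",
)

```text
clock: 17.88
position: [0.5108, -0.241, 0.2654]
eef_rot: [3.141, -0.001, 0.296]
wrist_force: [1.3, -0.8, -0.3]
gripper_width: 0.0912
grip_force: 0.0
```

```bash
python3 - <<'E'
from h import *
s=ctrl.observe();print({k:np.round(s[k],4) for k in('clock','qpos','position','eef_rot','gripper_width')})
g=np.array([.511,-.241,.0468])
for n in('wrist','scene','top'):
    try:
        x,m,im=fitball(n,g,.032,s); print(n,x.round(4),m.sum())
        c=max(cv2.findContours(m.astype(np.uint8),0,2)[0],key=len); print(cv2.minEnclosingCircle(c),atz(n,cv2.minEnclosingCircle(c)[0],.0468,s))
    except Exception as ex: print(n,ex)
E
```

```text
{'clock': np.float64(17.875), 'qpos': array([-0.4821,  0.1048,  1.9775,  0.    ,  1.0581,  0.7924]), 'position': array([ 0.5108, -0.241 ,  0.2654]), 'eef_rot': array([ 3.1407e+00, -9.0000e-04,  2.9640e-01]), 'gripper_width': np.float64(0.0912)}
wrist [ 0.5094 -0.2412  0.0452] 2165
((283.4565124511719, 180.67391967773438), 26.366458892822266) [ 0.50995235 -0.24110913  0.0468    ]
scene [ 0.5092 -0.2421  0.0433] 444
((337.25, 270.0), 12.412291526794434) [ 0.50788949 -0.24385427  0.0468    ]
top [ 0.511  -0.241   0.0468] 0
top max() iterable argument is empty
```

```bash
python3 - <<'E'
from h import *
from scipy.optimize import least_squares
D=np.array([[.3794,1.7348,.6997,.2133],[.1128,1.3773,.6678,.604],[-.0504,2.1177,.4845,.2754],[-.0564,1.5979,.5737,.5756],[.3079,2.0503,.5642,.1172],[.1048,1.9775,.5648,.2654]])
def f(p):
    a0,H,L1,L2,o=p;q2,q23=D[:,0],D[:,0]+D[:,1]
    r=a0+L1*np.sin(q2)+L2*np.sin(q23)+o*np.cos(q23); z=H+L1*np.cos(q2)+L2*np.cos(q23)-o*np.sin(q23)
    return np.r_[r-np.sqrt(D[:,2]**2-.0233**2),z-D[:,3]]
s=least_squares(f,[.1,.1,.6,.6,0]);print(s.x.round(4),np.abs(s.fun).max())
d=np.load('topd.npy'); K,Rc,e=campose('top'); v,u=np.mgrid[:420,:560]
P=np.stack([(u-K[0,2])/K[0,0]*d,-(v-K[1,2])/K[1,1]*d,-d],-1)@Rc.T+e
m=(d>0)&(P[...,0]>.5)&(P[...,1]>-.02)&(P[...,1]<.6)&(P[...,2]>.1)
print('tall left stuff', m.sum()); Q=P[m]
for x0 in np.arange(.5,1.4,.1):
    q=Q[(Q[:,0]>=x0)&(Q[:,0]<x0+.1)]
    if len(q): print(round(x0,1),len(q),q[:,2].max().round(3),q[:,1].min().round(2),q[:,1].max().round(2))
E
```

```text
[1.000e-04 4.960e-02 5.499e-01 6.037e-01 4.080e-02] 0.0005068510170621598
tall left stuff 2669
0.5 582 0.453 -0.02 -0.0
0.6 674 0.45 -0.02 0.02
0.7 552 0.217 -0.02 0.27
0.8 684 0.21 0.14 0.28
1.1 177 0.258 -0.02 0.04
```

```bash
cat > kin.py <<'E'
import numpy as np
L1,LF,off=.5499,np.hypot(.6037,.0408),np.arctan2(.0408,.6037)
def ik(tcp,az,th,d6,yl=0.0233):
    t=np.array([np.sin(th)*np.cos(az),np.sin(th)*np.sin(az),-np.cos(th)])
    w=np.array(tcp)-d6*t; h=.0496+d6
    rr=np.hypot(w[0],w[1]); q1=np.arctan2(w[1],w[0])-np.arcsin(yl/rr); r=np.sqrt(rr**2-yl**2); z=w[2]-h
    D=np.hypot(r,z); c=(L1**2+LF**2-D**2)/(2*L1*LF)
    if abs(c)>1: return None
    a=np.pi-np.arccos(c); q3=a-off
    q2=np.arctan2(r,z)-np.arctan2(LF*np.sin(a),L1+LF*np.cos(a))
    from scipy.spatial.transform import Rotation as R
    u=(R.from_euler('Z',q1)*R.from_euler('Y',q2+q3)).inv().apply(t)
    q5=np.arccos(u[2]); q4=np.arctan2(u[1],u[0])
    return np.round([q1,q2,q3,q4,q5],3)
E
python3 - <<'E'
from kin import *
from h import *
ps=.2967; nest=np.array([.646,-.1996]); X=np.array([np.cos(ps),np.sin(ps)])
for d6 in(.25,.35,.45):
  for th in (0,35,42):
    for sx,z in((-.21,.034),(-.187,.034),(-.06,.053)):
      p=nest+sx*X; print(d6,th,sx,ik([*p,z],ps,np.radians(th),d6))
d=np.load('topd.npy'); K,Rc,e=campose('top')
for c,r in((70,200),(70,300),(130,150),(150,60),(20,200),(120,60)):
  dd=d[r,c]; print((c,r),(Rc@np.array([(c-K[0,2])/K[0,0]*dd,-(r-K[1,2])/K[1,1]*dd,-dd])+e).round(3))
E
```

```text
0.25 0 -0.21 [-0.575  0.395  2.153 -0.     0.594]
0.25 0 -0.187 [-0.542  0.413  2.122  0.     0.607]
0.25 0 -0.06 [-0.391  0.493  1.93   0.     0.719]
0.25 35 -0.21 [-0.831  0.406  2.306  1.348  0.56 ]
0.25 35 -0.187 [-0.784  0.417  2.285  1.367  0.543]
0.25 35 -0.06 [-0.566  0.452  2.141  1.327  0.466]
0.25 42 -0.21 [-0.882  0.444  2.321  1.513  0.668]
0.25 42 -0.187 [-0.833  0.453  2.301  1.544  0.65 ]
0.25 42 -0.06 [-0.602  0.475  2.169  1.592  0.551]
0.35 0 -0.21 [-0.575  0.395  2.153 -0.     0.594]
0.35 0 -0.187 [-0.542  0.413  2.122  0.     0.607]
0.35 0 -0.06 [-0.391  0.493  1.93   0.     0.719]
0.35 35 -0.21 [-0.958  0.431  2.346  1.344  0.594]
0.35 35 -0.187 [-0.905  0.438  2.329  1.373  0.577]
0.35 35 -0.06 [-0.656  0.452  2.21   1.395  0.495]
0.35 42 -0.21 [-1.038  0.494  2.354  1.471  0.713]
0.35 42 -0.187 [-0.983  0.498  2.341  1.512  0.697]
0.35 42 -0.06 [-0.715  0.495  2.24   1.627  0.604]
0.45 0 -0.21 [-0.575  0.395  2.153  0.     0.594]
0.45 0 -0.187 [-0.542  0.413  2.122  0.     0.607]
0.45 0 -0.06 [-0.391  0.493  1.93   0.     0.719]
0.45 35 -0.21 [-1.098  0.467  2.37   1.311  0.624]
0.45 35 -0.187 [-1.04   0.471  2.359  1.35   0.609]
0.45 35 -0.06 [-0.76   0.464  2.268  1.435  0.528]
0.45 42 -0.21 [-1.208  0.557  2.366  1.394  0.745]
0.45 42 -0.187 [-1.149  0.558  2.359  1.445  0.733]
0.45 42 -0.06 [-0.847  0.531  2.294  1.623  0.656]
(70, 200) [ 1.007  0.717 -0.419]
(70, 300) [ 0.619  0.719 -0.434]
(130, 150) [ 1.493  0.571 -0.8  ]
(150, 60) [1.216 0.321 0.005]
(20, 200) [-0.106  0.136  1.255]
(120, 60) [ 2.109  0.6   -0.812]
```

>>> servo_tool(
  series="1 0 0 -48 0;1 0 0 -48 0;1 0 0 -48 0;1 0 0 -48 0;-1 0 0 -48 0;-1 0 0 -48 0;-1 0 0 -48 0;-1 39 -35 0 0;-1 39 -35 0 0;-1 39 -35 0 0;-1 39 -35 0 0;-1 39 -35 0 0;-1 39 -35 0 0;-1 39 -35 0 0;-1 39 -35 0 0;-1 39 -35 0 0;-1 39 -35 0 0;-1 39 -35 0 0;-1 0 0 0 0",
)

```text
clock: 20.4
position: [0.8097, 0.2554, 0.5947]
eef_rot: [-3.141, 0.004, 0.299]
wrist_force: [-0.9, 0.1, -1.2]
gripper_width: 0.0002
grip_force: 0.0
```

```bash
cat > st.py <<'E'
from h import *
s=ctrl.observe();print({k:np.round(s[k],4) for k in('clock','qpos','position','eef_rot')})
z=rot(s['eef_rot'])[:,2]; print('tilt',np.degrees(np.arccos(-z[2])).round(2),'az',np.degrees(np.arctan2(z[1],z[0])).round(1))
E
python3 st.py
```

```text
{'clock': np.float64(20.4), 'qpos': array([2.7790e-01, 4.6470e-01, 9.5000e-01, 3.0000e-04, 1.7312e+00,
       1.5499e+00]), 'position': array([0.8097, 0.2554, 0.5947]), 'eef_rot': array([-3.1412,  0.0043,  0.2989])}
tilt 0.25 az -168.4
```

>>> servo_tool(
  series="-1 50 0 0 0;-1 50 0 0 0;-1 50 0 0 0;-1 40 0 0 0;-1 40 0 0 0;-1 0 0 0 0",
)

```text
clock: 21.15
position: [0.9821, 0.304, 0.5785]
eef_rot: [-3.141, -0.003, 0.296]
wrist_force: [0.9, -0.6, -1.4]
gripper_width: 0.0002
grip_force: 0.0
```

```bash
python3 st.py
```

```text
{'clock': np.float64(21.15), 'qpos': array([2.7740e-01, 1.0543e+00, 9.2000e-03, 3.0000e-04, 2.0747e+00,
       1.5527e+00]), 'position': array([0.9821, 0.304 , 0.5785]), 'eef_rot': array([-3.1414, -0.0033,  0.2956])}
tilt 0.19 az 20.7
```

>>> servo_tool(
  series="-1 60 0 0 0;-1 60 0 0 0;-1 60 0 -20 0;-1 60 0 -60 0",
)

```text
clock: 21.65
position: [1.0198, 0.3154, 0.5798]
eef_rot: [-3.141, -0.147, 0.296]
wrist_force: [0.7, -0.1, -0.4]
gripper_width: 0.0003
grip_force: 0.0
```

```bash
python3 st.py
```

```text
{'clock': np.float64(21.65), 'qpos': array([0.2772, 1.0593, 0.0028, 0.0036, 1.9328, 1.5534]), 'position': array([1.0198, 0.3154, 0.5798]), 'eef_rot': array([-3.141 , -0.1468,  0.2961])}
tilt 8.41 az 17.2
```

>>> servo_tool(
  series="-1 60 0 0 0;-1 60 0 0 0;-1 60 0 0 0;-1 60 0 0 0",
)

```text
clock: 22.15
position: [1.0746, 0.3317, 0.5462]
eef_rot: [-3.141, -0.287, 0.296]
wrist_force: [-0.5, 0.5, -0.4]
gripper_width: 0.0003
grip_force: 0.0
```

```bash
python3 st.py
```

```text
{'clock': np.float64(22.15), 'qpos': array([2.7710e-01, 1.1004e+00, 1.0000e-03, 6.5000e-03, 1.7532e+00,
       1.5537e+00]), 'position': array([1.0746, 0.3317, 0.5462]), 'eef_rot': array([-3.1406, -0.287 ,  0.2962])}
tilt 16.45 az 17.2
```

>>> servo_tool(
  series="-1 60 0 -18 0;-1 60 0 -18 0;-1 60 0 -18 0;-1 60 0 -18 0;-1 60 0 -18 0;-1 60 0 -18 0",
)

```text
clock: 22.9
position: [1.0937, 0.3367, 0.634]
eef_rot: [-3.14, -0.5, 0.296]
wrist_force: [-0.0, 0.0, 0.6]
gripper_width: 0.0007
grip_force: 0.0
```

```bash
python3 st.py
```

```text
{'clock': np.float64(22.9), 'qpos': array([0.2755, 1.0363, 0.0018, 0.0116, 1.6034, 1.5533]), 'position': array([1.0937, 0.3367, 0.634 ]), 'eef_rot': array([-3.1398, -0.5003,  0.2959])}
tilt 28.67 az 17.2
```

>>> servo_tool(
  series="-1 60 0 -18 0;-1 60 0 -18 0;-1 60 0 -18 0;-1 60 0 -18 0;-1 60 0 -18 0",
)

```text
clock: 23.52
position: [1.0845, 0.3332, 0.7417]
eef_rot: [-3.139, -0.675, 0.295]
wrist_force: [0.4, 0.2, 0.3]
gripper_width: 0.0003
grip_force: 0.0
```

```bash
python3 st.py; python3 - <<'E'
from kin import *
ps=.2967; nest=np.array([.646,-.1996]); X=np.array([np.cos(ps),np.sin(ps)])
for sx,z in((-.25,.3),(-.21,.034),(-.06,.053)): print(ik([*(nest+sx*X),z],ps,np.radians(39),.27))
E
```

```text
{'clock': np.float64(23.525), 'qpos': array([0.2737, 0.9537, 0.002 , 0.016 , 1.5111, 1.5529]), 'position': array([1.0845, 0.3332, 0.7417]), 'eef_rot': array([-3.1391, -0.675 ,  0.2954])}
tilt 38.68 az 17.2
[-0.98  -0.16   2.286  0.818  0.971]
[-0.888  0.433  2.324  1.448  0.628]
[-0.606  0.465  2.173  1.503  0.518]
```

```bash
cat > plan.py <<'E'
from h import *
from kin import ik
def plan(wps,step=.048,d6=.27):
    s=ctrl.observe(); Rt=rot(s['eef_rot']); z=Rt[:,2]; th=np.arccos(-z[2]); az=np.arctan2(z[1],z[0]); p=np.array(s['position'])
    for w in wps:
        w=np.array(w); n=int(np.ceil(np.linalg.norm(w-p)/step)); q=np.array([ik(p+(w-p)*k/n,az,th,d6) for k in range(n+1)])
        print(w.round(3),'rows',n,'tool mm/row',(Rt.T@(w-p)*1e3/n).round(1),'q lo',q.min(0),'hi',q.max(0),'max dq/s',(np.abs(np.diff(q,axis=0)).max(0)/.125).round(2)); p=w
E
python3 - <<'E'
from plan import *
plan([(.8,.22,.68),(.62,-.12,.66),(.50,-.27,.45),(.43,-.265,.25),(.42,-.268,.12)])
E
```

```text
[0.8  0.22 0.68] rows 7 tool mm/row [-39.5   3.6 -20.4] q lo [ 0.225  0.102 -0.008  0.016  1.005] hi [0.274 0.959 1.361 0.055 1.515] max dq/s [0.08 2.13 3.84 0.06 1.7 ]
[ 0.62 -0.12  0.66] rows 9 tool mm/row [-24.9  30.3 -17.2] q lo [-0.402 -0.213  1.361  0.055  1.002] hi [0.225 0.102 1.694 0.457 1.154] max dq/s [0.69 0.42 0.47 0.38 0.29]
[ 0.5  -0.27  0.45] rows 6 tool mm/row [-42.5  18.1  10.8] q lo [-0.807 -0.241  1.694  0.457  1.075] hi [-0.402 -0.195  2.032  0.688  1.154] max dq/s [0.55 0.19 0.57 0.33 0.15]
[ 0.43  -0.265  0.25 ] rows 5 tool mm/row [-35.2  -5.   23.1] q lo [-0.92  -0.195  2.032  0.688  0.858] hi [-0.807 -0.062  2.304  0.888  1.075] max dq/s [0.2  0.36 0.5  0.42 0.35]
[ 0.42  -0.268  0.12 ] rows 3 tool mm/row [-29.8   0.1  31.7] q lo [-0.944 -0.062  2.304  0.888  0.703] hi [-0.92   0.205  2.356  1.156  0.858] max dq/s [0.06 0.78 0.2  0.83 0.46]
```

>>> servo_tool(
  series="-1 -5 0 -2 0;-1 -10 1 -5 0;-1 -20 2 -10 0;-1 -40 4 -20 0;-1 -40 4 -20 0;-1 -40 4 -20 0;-1 -40 4 -20 0;-1 -40 4 -20 0;-1 -40 4 -20 0;-1 -40 4 -20 0;-1 0 0 0 0",
)

```text
clock: 24.9
position: [0.767, 0.2039, 0.6698]
eef_rot: [-3.139, -0.675, 0.295]
wrist_force: [0.6, -0.3, 1.4]
gripper_width: 0.0004
grip_force: 0.0
```

```bash
python3 st.py; python3 - <<'E'
from plan import *
plan([(.62,-.12,.66),(.50,-.27,.45),(.43,-.265,.25),(.42,-.268,.12)])
E
```

```text
{'clock': np.float64(24.9), 'qpos': array([0.2122, 0.0367, 1.4473, 0.0648, 0.9851, 1.4701]), 'position': array([0.767 , 0.2039, 0.6698]), 'eef_rot': array([-3.1394, -0.6753,  0.2952])}
tilt 38.69 az 17.1
[ 0.62 -0.12  0.66] rows 8 tool mm/row [-23.7  33.4 -17.5] q lo [-0.402 -0.213  1.449  0.065  0.985] hi [0.212 0.036 1.694 0.457 1.153] max dq/s [0.72 0.39 0.41 0.42 0.3 ]
[ 0.5  -0.27  0.45] rows 6 tool mm/row [-42.5  18.1  10.8] q lo [-0.807 -0.241  1.694  0.457  1.074] hi [-0.402 -0.195  2.032  0.688  1.153] max dq/s [0.55 0.2  0.57 0.33 0.15]
[ 0.43  -0.265  0.25 ] rows 5 tool mm/row [-35.2  -5.   23. ] q lo [-0.92  -0.195  2.032  0.688  0.857] hi [-0.807 -0.062  2.305  0.888  1.074] max dq/s [0.2  0.37 0.5  0.42 0.35]
[ 0.42  -0.268  0.12 ] rows 3 tool mm/row [-29.8   0.1  31.6] q lo [-0.944 -0.062  2.305  0.888  0.703] hi [-0.92   0.205  2.356  1.157  0.857] max dq/s [0.06 0.78 0.2  0.83 0.46]
```

>>> servo_tool(
  series="-1 -24 33.5 -17.5 0;-1 -24 33.5 -17.5 0;-1 -24 33.5 -17.5 0;-1 -24 33.5 -17.5 0;-1 -24 33.5 -17.5 0;-1 -24 33.5 -17.5 0;-1 -24 33.5 -17.5 0;-1 -24 33.5 -17.5 0;-1 -42.5 18 11 0;-1 -42.5 18 11 0;-1 -42.5 18 11 0;-1 -42.5 18 11 0;-1 -42.5 18 11 0;-1 -42.5 18 11 0;-1 -35 -5 23 0;-1 -35 -5 23 0;-1 -35 -5 23 0;-1 -35 -5 23 0;-1 -35 -5 23 0;-1 0 0 0 0",
)

```text
clock: 27.4
position: [0.4304, -0.2645, 0.246]
eef_rot: [-3.135, -0.671, 0.292]
wrist_force: [-0.6, -0.3, -0.0]
gripper_width: 0.0001
grip_force: 0.0
```

```bash
python3 st.py; python3 - <<'E'
from h import *
s=ctrl.observe()
for n in('wrist','scene'):
    x,m,im=fitball(n,np.array([.51,-.241,.0468]),.032,s); print(n,x.round(4),m.sum()); cv2.imwrite(f'pics/{n}5.png',im)
    c=max(cv2.findContours(m.astype(np.uint8),0,2)[0],key=len); print(cv2.minEnclosingCircle(c),atz(n,cv2.minEnclosingCircle(c)[0],.0468,s))
E
```

```text
{'clock': np.float64(27.4), 'qpos': array([-0.9157, -0.0535,  2.3037,  0.8882,  0.8514, -0.2337]), 'position': array([ 0.4304, -0.2645,  0.246 ]), 'eef_rot': array([-3.1346, -0.671 ,  0.2917])}
tilt 38.45 az 17.4
wrist [ 0.5095 -0.2413  0.0452] 1151
((285.2021179199219, 229.0), 25.906618118286133) [ 0.50915527 -0.24141349  0.0468    ]
scene [ 0.5094 -0.2427  0.0434] 449
((337.25, 270.0), 12.412291526794434) [ 0.50788949 -0.24385427  0.0468    ]
```

View pics/wrist5.png

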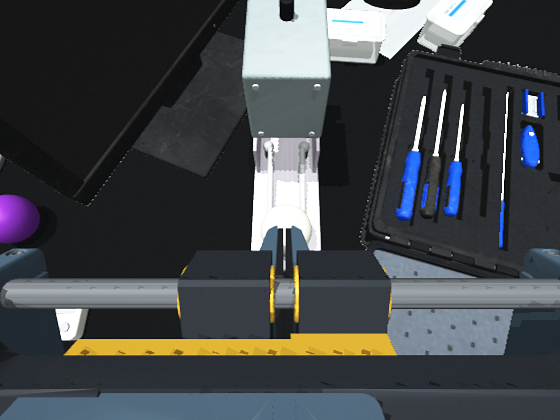

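The wrist picture shows the ball in the dip at (288,225). The two near seat balls are at about (268,147) and (304,147), symmetric to the rails, and the closed fingers are in line behind the ball.

```bash
python3 - <<'E'
from plan import *
s=ctrl.observe()
a=atz('wrist',(268,147.5),.040,s);b=atz('wrist',(304,147.5),.040,s);m=(a+b)/2;C=np.array([.5093,-.2416])
print('seats',a.round(4),b.round(4),np.linalg.norm(a-b),m, 'dir',np.degrees(np.arctan2(*(m[:2]-C)[::-1])),np.linalg.norm(m[:2]-C))
for ps in (16.9,):
  X=np.array([np.cos(np.radians(ps)),np.sin(np.radians(ps))])
  P=lambda t,z: (*(C+t*X),z)
  plan([P(-.075,.10),P(-.075,.034)],.03)
  print('push'); plan([P(-.075,.10),P(-.075,.034),P(-.0445,.034),P(.0835,.0535),P(.089,.0545)],.012)
E
```

```text
seats [ 0.6235 -0.1843  0.04  ] [ 0.6382 -0.2327  0.04  ] 0.05054647665788662 [ 0.63085914 -0.20847252  0.04      ] dir 15.244146414024685 0.12599228243036806
[ 0.438 -0.263  0.1  ] rows 5 tool mm/row [-17.7  -0.1  24.1] q lo [-0.916 -0.057  2.301  0.888  0.664] hi [-0.903  0.263  2.341  1.23   0.853] max dq/s [0.02 0.57 0.13 0.67 0.36]
[ 0.438 -0.263  0.034] rows 3 tool mm/row [-13.7   0.   17.2] q lo [-0.903  0.263  2.329  1.23   0.628] hi [-0.903  0.428  2.341  1.427  0.664] max dq/s [0.   0.45 0.05 0.54 0.12]
push
[ 0.438 -0.263  0.1  ] rows 13 tool mm/row [-6.8 -0.1  9.3] q lo [-0.916 -0.057  2.301  0.888  0.664] hi [-0.903  0.263  2.342  1.23   0.853] max dq/s [0.01 0.22 0.06 0.26 0.14]
[ 0.438 -0.263  0.034] rows 6 tool mm/row [-6.9  0.   8.6] q lo [-0.903  0.263  2.329  1.23   0.628] hi [-0.903  0.428  2.341  1.427  0.664] max dq/s [0.   0.22 0.02 0.27 0.06]
[ 0.467 -0.255  0.034] rows 3 tool mm/row [7.9 0.  6.3] q lo [-0.903  0.428  2.304  1.427  0.604] hi [-0.836  0.439  2.329  1.465  0.628] max dq/s [0.18 0.03 0.07 0.1  0.06]
[ 0.589 -0.217  0.054] rows 11 tool mm/row [10.2  0.   5.9] q lo [-0.836  0.439  2.17   1.465  0.513] hi [-0.603  0.463  2.304  1.492  0.604] max dq/s [0.19 0.03 0.11 0.06 0.07]
[ 0.594 -0.216  0.054] rows 1 tool mm/row [4.9 0.  2.6] q lo [-0.603  0.463  2.163  1.481  0.509] hi [-0.595  0.464  2.17   1.484  0.513] max dq/s [0.06 0.01 0.06 0.02 0.03]
```

>>> servo_tool(
  series="-1 -17.7 0 24 0;-1 -17.7 0 24 0;-1 -17.7 0 24 0;-1 -17.7 0 24 0;-1 -17.7 0 24 0;-1 -13.7 0 17 0;-1 -13.7 0 17 0;-1 -13.7 0 17 0;-1 0 0 0 0;-1 0 0 0 0",
)

```text
clock: 28.75
position: [0.4372, -0.264, 0.0346]
eef_rot: [3.142, -0.674, 0.297]
wrist_force: [0.8, -0.4, 0.5]
gripper_width: 0.0003
grip_force: 0.0
```

```bash
python3 st.py; python3 - <<'E'
from plan import *
s=ctrl.observe(); p=s['position'][:2]; C=np.array([.5093,-.2416])
for ps in(15.2,16.9):
    X=np.array([np.cos(np.radians(ps)),np.sin(np.radians(ps))]); d=p-C; print(ps,'along',d@X,'lateral',d@np.array([-X[1],X[0]]))
P=lambda t,z: (*(C+t*X),z)
X=np.array([np.cos(np.radians(16.5)),np.sin(np.radians(16.5))])
plan([P(-.0445,.034),P(.0735,.052),P(.0835,.0535),P(.09,.0545)],.012)
im,d=ctrl.get_image('scene'); cv2.imwrite('pics/scene6.png',cv2.resize(im[190:320,270:430],None,fx=4,fy=4,interpolation=cv2.INTER_CUBIC))
E
```

```text
{'clock': np.float64(28.75), 'qpos': array([-0.9027,  0.4265,  2.3284,  1.4253,  0.6283, -0.9299]), 'position': array([ 0.4372, -0.264 ,  0.0346]), 'eef_rot': array([ 3.1416, -0.6739,  0.2972])}
tilt 38.61 az 17.0
15.2 along -0.07549638878119369 lateral -0.002704644396188907
16.9 along -0.07554339645046937 lateral -0.0004637596771999569
[ 0.467 -0.254  0.034] rows 3 tool mm/row [ 8.  -0.2  6.6] q lo [-0.904  0.426  2.305  1.425  0.605] hi [-0.836  0.439  2.329  1.467  0.629] max dq/s [0.18 0.04 0.06 0.11 0.06]
[ 0.58  -0.221  0.052] rows 10 tool mm/row [10.3  0.1  6. ] q lo [-0.836  0.439  2.182  1.467  0.52 ] hi [-0.62   0.46   2.305  1.493  0.605] max dq/s [0.19 0.03 0.11 0.06 0.07]
[ 0.589 -0.218  0.054] rows 1 tool mm/row [8.7 0.1 5.1] q lo [-0.62   0.46   2.169  1.484  0.513] hi [-0.604  0.463  2.182  1.487  0.52 ] max dq/s [0.13 0.02 0.1  0.02 0.06]
[ 0.596 -0.216  0.054] rows 1 tool mm/row [5.7 0.1 3.3] q lo [-0.604  0.463  2.161  1.481  0.509] hi [-0.594  0.465  2.169  1.484  0.513] max dq/s [0.08 0.02 0.06 0.02 0.03]
```

View pics/scene6.png

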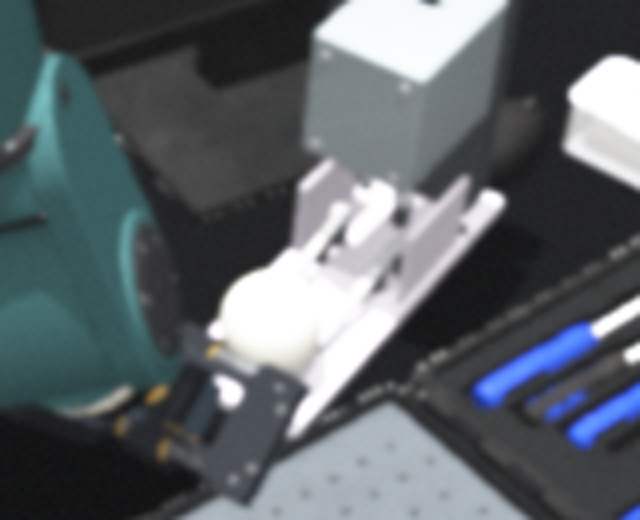

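The crop shows the ball in the dip at (268,315). The leaned gripper sits behind it at the near end, and the cheeks, seat balls and head are free ahead. Pushing gently now.

>>> servo_tool(
  series="-1 8 0 6.5 0;-1 8 0 6.5 0;-1 8 0 6.5 0;-1 10.3 0 6 0;-1 10.3 0 6 0;-1 10.3 0 6 0;-1 10.3 0 6 0;-1 0 0 0 0",
)

```text
clock: 29.8
position: [0.5115, -0.2399, 0.0401]
eef_rot: [-3.14, -0.673, 0.297]
wrist_force: [-0.2, -0.5, -0.1]
gripper_width: 0.0008
grip_force: 0.0
```

```bash
python3 st.py; python3 - <<'E'
from plan import *
s=ctrl.observe(); p=s['position'][:2]; C=np.array([.5093,-.2416]); X=np.array([np.cos(np.radians(16.5)),np.sin(np.radians(16.5))])
print('along',(p-C)@X)
t=(p-C)@X+.0445
x,m,im=fitball('scene',np.array([*(C+t*X),.0468+.15*t]),.032,s); print('ball',x.round(4),m.sum(),'along',(x[:2]-C)@X)
E
```

```text
{'clock': np.float64(29.8), 'qpos': array([-0.74  ,  0.4454,  2.2605,  1.4896,  0.5697, -0.828 ]), 'position': array([ 0.5115, -0.2399,  0.0401]), 'eef_rot': array([-3.1398, -0.6731,  0.2969])}
tilt 38.57 az 17.2
along 0.0026430455480249354
ball [ 0.5565 -0.2283  0.0512] 246 along 0.049042114697868525
```

>>> servo_tool(
  series="-1 10.3 0 6 0;-1 10.3 0 6 0;-1 10.3 0 6 0;-1 10.3 0 6 0;-1 10.3 0 6 0;-1 5.2 0 3 0;-1 5.2 0 3 0;-1 5.2 0 3 0;-1 5.2 0 3 0;-1 0 0 0 0",
)

```text
clock: 31.1
position: [0.5902, -0.2159, 0.0521]
eef_rot: [-3.139, -0.673, 0.296]
wrist_force: [0.7, -0.7, 0.2]
gripper_width: 0.0004
grip_force: 0.0
```

```bash
cat > chk.py <<'E'
from plan import *
s=ctrl.observe(); p=s['position'][:2]; C=np.array([.5093,-.2416]); X=np.array([np.cos(np.radians(16.5)),np.sin(np.radians(16.5))])
print('along',(p-C)@X,s['position'])
t=(p-C)@X+.0465
for n in('scene','wrist'):
    try:
        x,m,im=fitball(n,np.array([*(C+t*X),.066]),.032,s); print(n,'ball',x.round(4),m.sum(),'along',(x[:2]-C)@X)
    except Exception as ex: print(n,ex)
    f=n
    if n=='scene': im=cv2.resize(im[190:320,270:430],None,fx=4,fy=4,interpolation=cv2.INTER_CUBIC)
    import sys; cv2.imwrite(f'pics/{n}{sys.argv[1]}.png',im)
E
python3 st.py; python3 chk.py 7
```

```text
{'clock': np.float64(31.1), 'qpos': array([-0.5989,  0.4659,  2.1681,  1.4874,  0.5112, -0.678 ]), 'position': array([ 0.5902, -0.2159,  0.0521]), 'eef_rot': array([-3.1395, -0.6729,  0.2959])}
tilt 38.56 az 17.1
along 0.08481188326869223 [ 0.59015147 -0.21593275  0.05213636]
scene ball [ 0.6438 -0.2044  0.0582] 45 along 0.1394896402561337
wrist ball [ 0.6238 -0.2016  0.0808] 50 along 0.1211389850317315
```

>>> servo_tool(
  series="-1 -10 0 -6 0;-1 -20 0 -12 0;-1 -25 0 -15 0;-1 -30 0 -20 0;-1 -25 0 -25 0;-1 -20 0 -30 0;-1 0 0 -40 0;-1 0 0 0 0",
)

```text
clock: 32.2
position: [0.4032, -0.2739, 0.0881]
eef_rot: [3.141, -0.673, 0.295]
wrist_force: [0.6, 0.7, -0.1]
gripper_width: 0.0002
grip_force: 0.0
```

```bash
python3 st.py; python3 - <<'E'
from h import *
s=ctrl.observe(); C=np.array([.5093,-.2416]); X=np.array([np.cos(np.radians(16.7)),np.sin(np.radians(16.7))])
o=[]
for n in('scene','wrist'):
    x,m,im=fitball(n,np.array([*(C+.1424*X),.0626]),.032,s); print(n,'ball',x.round(4),m.sum(),'along',(x[:2]-C)@X)
    pt=proj(n,[*(C+.14*X),.06],s).astype(int); k=45 if n=='scene' else 60
    o.append(cv2.resize(im[max(0,pt[1]-k):pt[1]+k,pt[0]-k:pt[0]+k],(400,400),interpolation=cv2.INTER_CUBIC)); print(pt)
cv2.imwrite('pics/final.png',np.hstack(o))
E
```

```text
{'clock': np.float64(32.2), 'qpos': array([-0.9832,  0.2758,  2.3661,  1.2234,  0.6879, -0.7641]), 'position': array([ 0.4032, -0.2739,  0.0881]), 'eef_rot': array([ 3.1411, -0.6734,  0.2949])}
tilt 38.58 az 16.8
scene ball [ 0.6459 -0.2011  0.061 ] 226 along 0.14249993827863056
[365 236]
wrist ball [ 0.6458 -0.2016  0.0619] 1354 along 0.14221099901218992
[283   1]
```

View pics/final.png

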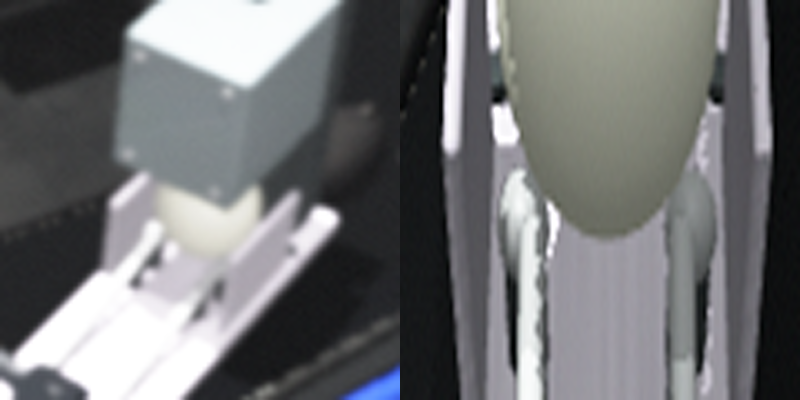

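The crops show the sphere under the head between the cheeks, past both near seat balls at (520,215) and (690,215) in the right crop. It measures 142.3 mm along the rails from the dip at z ≈ 62 mm, which matches the nest (142.4 mm and 62.6 mm). The gripper is clear of everything, so I'm handing the job in.

```bash
python3 -c "
from cell import ctrl
print(ctrl.sign_off())"
```

```text
the job is handed in; nothing more can be done
None
```

The larger sphere was set in the dip, released, and pushed with closed, leaned-back fingertips into the nest. It now measures within about 1 mm of the nest position; I never touched the smaller sphere and saw no sign of contact with the head, and I handed the job in at about 32 s.

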